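# Load the next mould tray from the spring dispenser into the casting stand

## Task

Pull the top graphite tray out of the spring-loaded dispenser onto the dispenser's shelf and let go of it there, so that the next tray rises into its place. Then pick the tray up afresh, lay it flat and centred on the raised bed of the casting stand, between the two end cheeks, and swing the keeper arm fully home over it. Leave the other trays in the dispenser, and everything else on the bench where it is.

Things in the scene. Friction and masses are not known exactly. Their poses are not given: they have to be found in the camera images.
- dispenser: Fixed aluminium magazine: four trays stacked on a spring lifter, centred at x = +65 mm, y = 0, and a steel shelf before it at -x. Origin: on the bench, x points from the shelf into the magazine, z up; turned up to 0.2 rad from world axes. Dispenser and stand stand one left, one right; which is which varies. A front wall up to shelf height holds the lower trays back.
- mouth (a point): Middle of the magazine's mouth, at dispenser x = +6, z = 108 mm, level with the underside of two lips (7 mm thick, inner edges at y = +-23 mm, from x = +6 to +124 mm) that hold the top tray down by its long sides; a spring presses it up with about 3 N. So it can only be drawn out towards -x (2 to 8 N). When its tail is past the mouth (pull of 107 mm) it drops 2 mm and the next one rises 22 mm.
- shelf (a point): Point on the shelf's top, 84 mm above the bench, at dispenser x = -55 mm, y = 0: about where the centre of the pulled-out tray lies. The shelf is 70 mm wide, from dispenser x = -130 to +7 mm, with a 4 mm high stop at its outer end (inner face at x = -124 mm).
- tray_a: Top tray of the stack, the one to load. Dark graphite, 96 (x) x 60 (y) x 22 mm (z), about 0.2 kg, x along the dispenser's x. Origin: centre of the underside. Recess in its top 72 x 40 mm, 14 mm deep: end walls 12 mm thick, side walls 10 mm. In the magazine the front (-x) end wall can be pinched from above, one finger in the recess, one before the tray, or the recess hooked.
- tray_b: The second tray, the same as tray_a, directly under it; it rises into its place and must stay in the dispenser.
- stand: Fixed casting stand, grey foot 185 x 110 mm with a raised steel bed. Origin: on the bench under the middle of the foot; x along the bed's length, z up; turned up to 0.2 rad from world axes. A pivot post, 22 mm thick, stands at x = +55 mm, y = 0.
- bed (a point): Centre of the bed's top, 30 mm above the bench, at stand x = -20 mm, y = 0; axes as the stand's. The bed is as wide as a tray (60 mm, y), open along both long sides, with 106 mm (x) between its end cheeks, which are 8 mm thick and rise 16 mm above the bed (no room for a finger between tray and cheek). The tray lies with its long side along x, either way round.
- keeper (a joint): Keeper arm turning level about the stand's pivot post, rad. 0: open, pointing to the stand's +y; grows counter-clockwise seen from above; 1.571: stop, fully home, pointing to -x along the tray's middle line. Starts at 0 to 0.3. Stays where left; about 1 N at the knob moves it. It passes 5 mm over a tray lying flat; arm top 64.5 mm above the bench.
- keeper_knob (a point): Top centre of the upright round knob at the end of the keeper arm: 18 mm diameter, 88 mm from the pivot's axis; the knob's top is 89.5 mm above the bench and it stands 25 mm proud of the arm.
- round_mould: Bystander: round graphite mould, 72 mm diameter, 26 mm high. Origin: centre of its underside.
- glass_cup: Bystander: green glass cup, 64 mm diameter, 75 mm high. Origin: centre of its underside.
- brush: Bystander: brush lying on the bench, 150 mm long, along its x. Origin: its middle, at its underside.
- jar: Bystander: amber glass jar with steel cap, 60 mm diameter, 90 mm high. Origin: centre of its underside.
- bowl: Bystander: blue glazed bowl, 130 mm diameter, 55 mm high. Origin: centre of its underside.
- wrench: Bystander: wrench lying on the bench, 160 mm long. Origin: its middle, at its underside.
- weight: Bystander: brass weight, 56 mm diameter, 35 mm high. Origin: centre of its underside.
- tray_c: The third tray of the stack, below tray_b; stays in the dispenser.
- tray_d: The lowest tray of the stack; stays in the dispenser.

How it is judged:
On the way, in this order (a step that is already met when the one before it is completed fails the run):
1. the top tray lies wholly on the dispenser's shelf, let go, and the next tray has risen into its place (x of tray_a in the frame of dispenser between -0.085 and -0.04 m and y of tray_a in the frame of dispenser between -0.03 and 0.03 m and z of tray_a in the frame of dispenser between 0.08 and 0.088 m and angle between tray_a's own z axis and vertical below 0.06 rad and contact force between the fingers and tray_a below 0.1 N and z of tray_b in the frame of dispenser above 0.083 m and x of tray_b in the frame of dispenser between 0.058 and 0.072 m), for 0.2 s.
2. the tray lies flat on the bed, between the cheeks (x of tray_a in the frame of bed between -0.008 and 0.008 m and y of tray_a in the frame of bed between -0.01 and 0.01 m and z of tray_a in the frame of bed between -0.003 and 0.003 m and angle between tray_a's own z axis and vertical below 0.05 rad and contact force between the fingers and tray_a below 0.1 N), for 0.2 s.
At the end, for the whole second after the job is handed in: Tray flat on the bed, at rest, within 8 mm of its centre lengthwise, 10 mm across, 3 mm in height and 0.05 rad of tilt; keeper still, past 1.45 rad; next tray risen (underside over 83 mm) and within 7 mm of its place lengthwise, the other two within 12 mm of under it (x of tray_a in the frame of bed between -0.008 and 0.008 m and y of tray_a in the frame of bed between -0.01 and 0.01 m and z of tray_a in the frame of bed between -0.003 and 0.003 m and angle between tray_a's own z axis and vertical below 0.05 rad and z of tray_b in the frame of dispenser above 0.083 m and x of tray_b in the frame of dispenser between 0.058 and 0.072 m and value of joint keeper above 1.45 rad and velocity of joint keeper between -0.05 and 0.05 rad/s and linear speed of tray_a below 0.02 m/s and horizontal distance between each of tray_c, tray_d and tray_b below 0.012 m); the robot touches nothing.
It fails at once if a bystander on the bench is moved more than 30 mm (distance of any of round_mould, glass_cup, brush, jar, bowl, wrench, weight from where it was at the start of the episode above 0.03 m).
It also fails if it takes over 62 s, if anything falls off the work surface, if the arm or the gripper's body presses on something with over 40 N, if the wrist force passes 120 N, or if a joint passes its speed limit or range.

## Robot

A 6-joint arm with a two-finger parallel gripper is mounted at the origin on the work surface. World frame = base frame: x ahead of the robot, y to its left, z up, the work surface at z = 0. Lengths are in m, angles in rad, forces in N, time in s.
With the tool pointing down it reaches from about 0.3 to 0.875 m from the base axis. Payload 6.4 kg.
Tool frame: the origin (TCP) lies on the centre line of the jaws, within the pads' length; the fingertips stand 11 mm ahead of it and the grasp point (between the pads) lies 8 mm behind it; x points along the fingers, y is the direction in which the jaws open and shut, and the axes are right-handed (so a half turn about x gives the same grasp; the last joint's range is limited). The gripper opens to 85 mm and grips with 20 to 120 N. Pads are 22 mm wide; open, the fingers measure 114 mm over their backs; the gripper's body (76 mm by 85 mm) begins 54 mm behind the grasp point. The pads swing forward as they close: fully open they stand 13 mm farther back than shut.
Start: joints at [1.05, 0.181, 1.607, -0, 1.354, -0.206], TCP at [0.178, 0.547, 0.242] pointing down, gripper open.
Joint ranges: [-2.99, 2.99], [-0.89, 2.07], [0.3, 2.58], [-1.14, 4.28], [0, 2.63], [-3.12, 3.12]. Speed limits (rad/s): [2.57, 2.57, 3.01, 3.14, 3.14, 3.14].

## Interface

Orientations are given as a unit quaternion [w, x, y, z].
In Python, from bench import ctrl, camera, hand_in gives the robot as it stands. The module is installed in compiled form; this text tells all that it offers.
- The arm moves only by the tool drive_tool, never from a script. Its argument "increments" is a list of rows, each a list of 7 numbers: the shift along the tool's x, y, z in m, then the turn, a rotation vector about the tool's x, y, z in degrees, then the gripper's target within -1 to 1 (fully open at 1, half-way at 0, shut at -1). In form: [[dx, dy, dz, rx, ry, rz, claw], ...]. A call has 1 to 10 rows; each row shifts and turns the commanded pose from where the row before left it, along the tool's axes as they then stand; what a row does not reach is not made up. A row lasts 1/8 s, in which the tool goes at most 62.5 mm and 10.7 degrees, less where a joint would pass 70% of its speed; a pose out of reach is approached as far as the arm can. A call is refused whole if a number of a shift passes 0.0625 or a number of a turn 10.7, either way. A call with a gripper value outside its range is refused whole. The fingers move at their own pace and stop on an object; the grip force is fixed at half the most. Time passes only in rows, so rows that do not move let the fingers close. It gives the time, the measured TCP pose, the force and the opening at its end, in the units of the state.
- ctrl.get_obs(): the state, without advancing time (a new reading comes with each control period).
- camera(name): name is "side" or "top"; returns a dict with "img" (400x640x3 uint8, red, green, blue), "depth" (400x640 float32, m along the optical axis (not along the pixel's ray), 0 where there is no reading), "fx", "fy", "cx", "cy" (pixels), "k1" (the pictures are not rectified: a ray, as slopes to the right and down, at radius r is drawn at 1 + k1 r^2 times it, then the intrinsics apply), "world_from_camera" (4x4, takes a point from camera to world coordinates). Camera axes: x right, y down, z forward; pixel columns grow to the right and rows downward; lengths in m; the calibration is good to about 2 mm. A picture is of the moment at which its call begins.
- hand_in(): hands the job in, once; it reports no verdict.
The state is a dict: "time_s": time; "q": joint angles; "dq": joint speeds; "joint_efforts": joint torques, N m; "eef_pos": TCP position; "eef_rot": TCP orientation; "wrist_force": force on the tool from outside, world axes, zero at the start; "torque": the same for the moment, N m; "opening": opening from 0.0 (shut) to 1.0 (fully open).
Only numpy, scipy, OpenCV 4.12 (cv2) and the standard library are available. Lean on these libraries where they do the work, as an engineer would, in place of code of your own. Each camera call takes 0.05 s, during which the arm holds its last target.

## Working session

There is one attempt and no reset: what is moved stays moved. The work goes in short steps, Python scripts to look and compute and a tool call to move; the robot and the scene stay as the last step left them, time stands still between calls to the robot, and variables do not carry over. Pictures are saved under pics/ and viewed, and the job is handed in when it is done.

Besides the shell and the picture viewer there is one more tool, called after "Emit:" in YAML: its name, and indented under it one key for each argument. drive_tool: Moves the arm, as the interface text tells. Its arguments: {"type":"object","properties":{"increments":{"type":"array","items":{"type":"array","items":{"type":"number"}}}},"required":["increments"]}

```bash
mkdir -p pics; cat > h.py <<'E'
import numpy as np, cv2
from bench import ctrl, camera, hand_in
def snap(n,tag):
    c=camera(n); cv2.imwrite(f'pics/{tag}.png',cv2.cvtColor(c['img'],cv2.COLOR_RGB2BGR)); np.savez(f'{tag}.npz',**c); return c
def pts(c):
    # world point map from depth
    h,w=c['depth'].shape
    u,v=np.meshgrid(np.arange(w),np.arange(h))
    xy=rays(c,np.stack([u.ravel(),v.ravel()],1).astype(float))
    z=c['depth'].ravel()
    P=np.c_[xy*z[:,None],z,np.ones_like(z)]@c['world_from_camera'].T
    return P[:,:3].reshape(h,w,3)
def rays(c,uv):
    K=np.array([[c['fx'],0,c['cx']],[0,c['fy'],c['cy']],[0,0,1.]])
    return cv2.undistortPoints(np.asarray(uv,float).reshape(-1,1,2),K,np.array([float(c['k1']),0,0,0,0])).reshape(-1,2)
def onplane(c,uv,z):
    xy=rays(c,uv);T=c['world_from_camera'];d=np.c_[xy,np.ones(len(xy))]@T[:3,:3].T;o=T[:3,3]
    return o+d*((z-o[2])/d[:,2])[:,None]
E
python3 - <<'E'
from h import *
o=ctrl.get_obs();print(o)
for n in('top','side'):
    c=snap(n,n+'0');print(n,c['fx'],c['k1'],c['world_from_camera'].round(3))
E
```

```text
{'time_s': 0.0, 'q': array([ 1.04969889e+00,  1.81569903e-01,  1.60799709e+00, -9.55866600e-07,
        1.35380357e+00, -2.06313469e-01]), 'dq': array([ 1.96504988e-03,  8.63245147e-05, -1.20440578e-03, -6.73657458e-04,
       -5.43041038e-04,  1.34865911e-03]), 'joint_efforts': array([ 4.40153544e-04, -4.44881666e+01, -3.51331079e+01, -3.35034219e-04,
        8.94569879e-03,  1.35784614e-05]), 'eef_pos': array([0.17774704, 0.5462784 , 0.24137319]), 'eef_rot': array([ 0.69814297,  0.11024631,  0.69858958, -0.11142148]), 'wrist_force': array([ 0.10332422,  0.36989405, -0.47428881]), 'torque': array([-0.01720795, -0.00444838, -0.04863813]), 'opening': 0.9979775534551337}
top 489.19628480497187 0.026138629590006787 [[-0.019 -0.984  0.179  0.364]
 [-1.     0.014 -0.024  0.026]
 [ 0.021 -0.179 -0.984  1.247]
 [ 0.     0.     0.     1.   ]]
side 498.2297854767909 -0.07966736294752678 [[ 0.977 -0.138  0.161  0.374]
 [-0.212 -0.664  0.717 -0.958]
 [ 0.008 -0.734 -0.679  1.007]
 [ 0.     0.     0.     1.   ]]
```

View pics/top0.png

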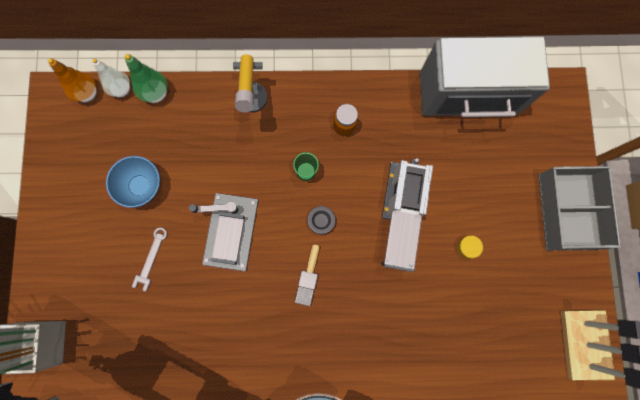

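View pics/side0.png

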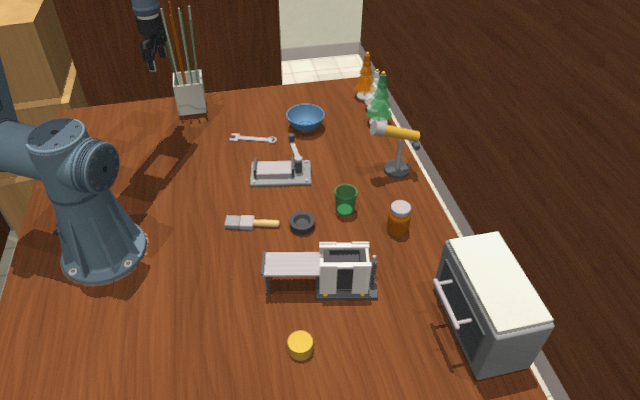

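The top view has the dispenser at right (shelf centre about (404,240), magazine about (410,188)). The stand is at left (bed about (228,240), post (232,208)), with the keeper knob at (194,209). I'll measure both using depth and rays.

```bash
python3 - <<'E'
from h import *
for n in('top','side'):
    c=dict(np.load(n+'0.npz'));P=pts(c)
    m=(abs(P[...,0]-.5)<.2)&(abs(P[...,1])<.35)
    z=P[...,2][m&(abs(P[...,2])<.01)];print(n,'bench',np.median(z),z.std())
    # shelf
    for name,reg,zl in (('shelf',lambda p:(p[...,1]<-.08)&(p[...,1]>-.32)&(p[...,0]<.5)&(p[...,0]>.2),(.078,.090)),
      ('lips',lambda p:(p[...,1]<-.08)&(p[...,1]>-.32)&(p[...,0]<.75)&(p[...,0]>.3),(.109,.121)),
      ('bed',lambda p:(p[...,1]>.1)&(p[...,1]<.35)&(p[...,0]<.6)&(p[...,0]>.2),(.026,.034)),
      ('keeper',lambda p:(p[...,1]>.1)&(p[...,1]<.4)&(p[...,0]<.6)&(p[...,0]>.2),(.055,.075)),
      ('knob',lambda p:(p[...,1]>.1)&(p[...,1]<.45)&(p[...,0]<.6)&(p[...,0]>.2),(.082,.097)),
      ('foot',lambda p:(p[...,1]>.1)&(p[...,1]<.45)&(p[...,0]<.6)&(p[...,0]>.2),(.006,.022))):
        k=reg(P)&(P[...,2]>zl[0])&(P[...,2]<zl[1])
        nl,lab,st,_=cv2.connectedComponentsWithStats(k.astype(np.uint8))
        if nl<2: print(name,'none');continue
        for i in np.argsort(-st[1:,4])[:2]+1:
            if st[i,4]<15: continue
            q=P[lab==i]; r=cv2.minAreaRect((q[:,:2]*1000).astype(np.float32))
            print(name,st[i],'z',np.median(q[:,2]).round(4),'rect',np.round(r[0],1),np.round(r[1],1),round(r[2],2))
for n,(x0,y0,x1,y1) in dict(top=(180,140,440,280),side=(220,120,400,310)).items():
    im=cv2.imread(f'pics/{n}0.png')[y0:y1,x0:x1];cv2.imwrite(f'pics/{n}0c.png',cv2.resize(im,None,fx=3,fy=3,interpolation=cv2.INTER_CUBIC))
E
```

```text
top bench 0.0015505550559373749 0.002556923031012596
shelf [ 384  230   35   42 1105] z 0.0855 rect [ 456.6 -204.5] [71.  98.8] 79.07
lips [394 160  38  55 801] z 0.1161 rect [ 599.3 -233. ] [ 74.6 118.9] 78.54
bed [212 216  32  46 904] z 0.0311 rect [493.9 215.9] [ 61.2 105.8] 80.29
keeper [195 202  42  11 261] z 0.0663 rect [566.4 240.4] [23.  97.5] 1.41
knob [189 204   8   8  51] z 0.0899 rect [562.1 291.1] [16.3 16.9] 53.38
foot [ 202  197   56   74 1661] z 0.0135 rect [513.3 212.2] [114.  186.3] 79.32
foot [134 228  33  63 448] z 0.0088 rect [450.4 411.4] [ 37.2 158.5] 71.05
side bench 0.00013453356957526807 0.0024697037595716054
shelf [262 251  44  26 980] z 0.084 rect [ 456.4 -204.5] [ 75.4 100.6] 80.24
lips [319 241  52  29 734] z 0.1147 rect [ 596.5 -233.4] [ 79.9 117.7] 77.84
bed [254 161  40  15 434] z 0.0304 rect [491.9 214.8] [ 66.6 117.6] 79.73
keeper [288 139  14  24 139] z 0.0656 rect [562.7 241.1] [ 23.  100.1] 2.39
knob [288 133   6   6  27] z 0.0885 rect [557.9 291.3] [15.4 18.7] 7.24
foot [250 160  61  26 744] z 0.0128 rect [510.5 212.5] [118.6 183.3] 80.72
foot [257 136  19   7  66] z 0.0089 rect [494.2 397.2] [34.4 58.3] 59.49
```

View pics/top0c.png

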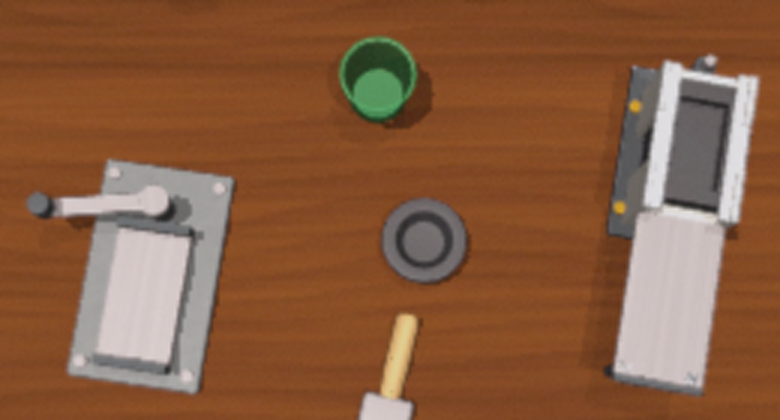

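View pics/side0c.png

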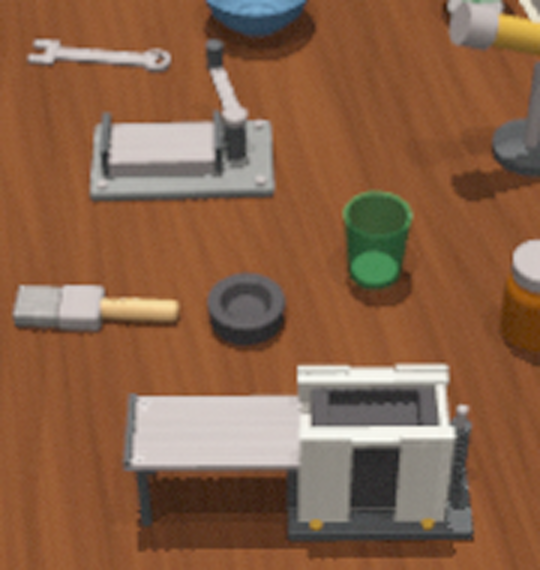

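```bash
python3 - <<'E'
from h import *
box=lambda x0,x1,y0,y1:(lambda p:(p[...,0]>x0)&(p[...,0]<x1)&(p[...,1]>y0)&(p[...,1]<y1))
for n in('top','side'):
    c=dict(np.load(n+'0.npz'));P=pts(c)
    for name,reg,zl,z in (('shelf',box(.3,.56,-.32,-.08),(.076,.0925),.084),
      ('lips',box(.3,.75,-.35,-.08),(.110,.121),.115),
      ('bed',box(.2,.6,.1,.35),(.024,.038),.030),
      ('knob',box(.2,.65,.1,.45),(.081,.097),.0895),
      ('foot',box(.2,.65,.1,.34),(.006,.022),.012)):
        k=reg(P)&(P[...,2]>zl[0])&(P[...,2]<zl[1])
        nl,lab,st,_=cv2.connectedComponentsWithStats(k.astype(np.uint8))
        i=np.argmax(st[1:,4])+1
        v,u=np.where(lab==i); q=onplane(c,np.c_[u,v],z)
        r=cv2.minAreaRect((q[:,:2]*1000).astype(np.float32))
        print(n,name,st[i],'z',np.median(P[lab==i][:,2]).round(4),'rect',np.round(r[0],1),np.round(r[1],1),round(r[2],2),'mean',(q[:,:2].mean(0)*1000).round(1))
E
```

```text
top shelf [ 384  206   38   66 1795] z 0.0856 rect [ 480.9 -209. ] [ 74.1 148.5] 79.52 mean [ 479.2 -209.1]
top lips [394 160  38  55 735] z 0.1165 rect [ 599.6 -233.3] [ 75.6 120.1] 78.65 mean [ 601.1 -233.9]
top bed [ 212  216   32   46 1044] z 0.0314 rect [496.  215.3] [ 61.3 110.4] 80.62 mean [494.  215.8]
top knob [189 204   8   8  51] z 0.0899 rect [561.7 291. ] [17.2 16.5] 1.44 mean [561.9 290.9]
top foot [ 202  193   56   78 1743] z 0.0135 rect [514.  211.5] [113.9 187.6] 79.63 mean [516.5 207.1]
side shelf [ 262  250   70   28 1509] z 0.0839 rect [ 486.1 -211.9] [ 82.3 162.8] 78.51 mean [ 476.9 -212.1]
side lips [319 241  52  28 675] z 0.115 rect [ 596.4 -233. ] [ 82.2 117.6] 78.06 mean [ 598.1 -235. ]
side bed [254 160  40  17 506] z 0.0305 rect [491.3 215.9] [ 76.1 118. ] 81.19 mean [489.8 213.6]
side knob [288 133   6   6  28] z 0.0884 rect [557.8 286.6] [26.4 15.6] 80.09 mean [558.1 287.9]
side foot [250 160  61  26 761] z 0.0128 rect [510.3 208.8] [117.2 182.6] 80.11 mean [518.4 186.2]
```

```bash
cat >> h.py <<'E'
from scipy.spatial.transform import Rotation as Ro
YD=np.deg2rad(-11.1); YS=np.deg2rad(-10.2)
LIP=np.array([.598,-.2332]); 
def ax(y): return np.array([[np.cos(y),-np.sin(y)],[np.sin(y),np.cos(y)]])
OD=LIP-ax(YD)@[.065,0]
BED=np.array([.4935,.2155]); OS=BED-ax(YS)@[-.020,0]
def disp(x,y,z): return np.r_[OD+ax(YD)@[x,y],z]
def stand(x,y,z): return np.r_[OS+ax(YS)@[x,y],z]
def tool():
    o=ctrl.get_obs(); w,x,y,z=o['eef_rot']; return o,Ro.from_quat([x,y,z,w])
def goto(p,yaw):
    """needed: turn about tool (rotvec deg) to make tool x down and jaw y along yaw (mod pi), then shift in the turned tool frame"""
    o,R=tool(); best=None
    for k in(0,np.pi):
        a=yaw+k; y=np.array([np.cos(a),np.sin(a),0]); x=np.array([0,0,-1.]); T=np.c_[x,y,np.cross(x,y)]
        rv=(R.inv()*Ro.from_matrix(T)).as_rotvec(degrees=True)
        if best is None or np.linalg.norm(rv)<np.linalg.norm(best[0]): best=(rv,T)
    rv,T=best
    print('t',round(o['time_s'],2),'pos',o['eef_pos'].round(4),'open',round(o['opening'],3),'F',np.round(o['wrist_force'],1),'q6',o['q'][5].round(2))
    print(' turn',rv.round(2),' shift(after turn)',(T.T@(np.asarray(p)-o['eef_pos'])*1000).round(1),' shift(now axes)',(R.as_matrix().T@(np.asarray(p)-o['eef_pos'])*1000).round(1))
E
python3 - <<'E'
from h import *
print(OD,disp(.023,0,.2),stand(-.02,0,.2))
goto(disp(.023,0,.19),YD)
E
```

```text
[ 0.53421598 -0.22068607] [ 0.55678571 -0.22511408  0.2       ] [0.4935 0.2155 0.2   ]
t 0.1 pos [0.1778 0.5463 0.2415] open 1.001 F [ 0.5 -0.3  0.8] q6 -0.21
 turn [8.306e+01 5.000e-02 8.000e-02]  shift(after turn) [ 51.5 520.4 684.1]  shift(now axes) [  52.2 -616.1  599.3]
```

Emit:
drive_tool:
  increments:
    - [0,-0.044,0.0428,0,0,0,-0.1]
    - [0,-0.044,0.0428,0,0,0,-0.1]
    - [0,-0.044,0.0428,0,0,0,-0.1]
    - [0,-0.044,0.0428,0,0,0,-0.1]
    - [0,-0.044,0.0428,0,0,0,-0.1]
    - [0,-0.044,0.0428,0,0,0,-0.1]
    - [0,-0.044,0.0428,0,0,0,-0.1]
    - [0,-0.044,0.0428,0,0,0,-0.1]
    - [0,-0.044,0.0428,0,0,0,-0.1]
    - [0,-0.044,0.0428,0,0,0,-0.1]

```text
time_s: 1.35
eef_pos: [0.4491, -0.0061, 0.2422]
eef_rot: [0.698, 0.111, 0.698, -0.111]
wrist_force: [1.6, 0.7, 0.5]
opening: 0.451
```

```bash
python3 - <<'E'
from h import *
goto(disp(.023,0,.19),YD)
E
```

```text
t 1.35 pos [ 0.4491 -0.0061  0.2422] open 0.451 F [1.6 0.7 0.5] q6 -1.53
 turn [ 8.303e+01 -0.000e+00 -2.000e-02]  shift(after turn) [ 52.2 147.8 194.1]  shift(now axes) [  52.2 -174.8  170.2]
```

Emit:
drive_tool:
  increments:
    - [0,0,0,10.38,0,0,-0.1]
    - [0,0,0,10.38,0,0,-0.1]
    - [0,0,0,10.38,0,0,-0.1]
    - [0,0,0,10.38,0,0,-0.1]
    - [0,0,0,10.38,0,0,-0.1]
    - [0,0,0,10.38,0,0,-0.1]
    - [0,0,0,10.38,0,0,-0.1]
    - [0,0,0,10.38,0,0,-0.1]

```text
time_s: 2.35
eef_pos: [0.4484, -0.004, 0.2419]
eef_rot: [-0.448, -0.547, -0.448, 0.547]
wrist_force: [-0.5, -0.5, -0.9]
opening: 0.455
```

Emit:
drive_tool:
  increments:
    - [0,0.037,0.0485,0,0,0,-0.1]
    - [0,0.037,0.0485,0,0,0,-0.1]
    - [0,0.037,0.0485,0,0,0,-0.1]
    - [0.02,0.037,0.0485,0,0,0,-0.1]
    - [0.03,0,0,0,0,0,-0.1]
    - [0,0,0,0,0,0,-0.1]

```text
time_s: 3.1
eef_pos: [0.5539, -0.2208, 0.1893]
eef_rot: [-0.447, -0.545, -0.452, 0.547]
wrist_force: [-0.3, 0.8, -0.0]
opening: 0.454
```

```bash
python3 - <<'E'
from h import *
goto(disp(.023,0,.108),YD)
for n,(x0,y0,x1,y1) in dict(top=(350,120,470,290),side=(230,180,420,310)).items():
    c=snap(n,n+'1')
    im=cv2.imread(f'pics/{n}1.png')[y0:y1,x0:x1];cv2.imwrite(f'pics/{n}1c.png',cv2.resize(im,None,fx=3.5,fy=3.5,interpolation=cv2.INTER_CUBIC))
E
```

```text
t 3.1 pos [ 0.5539 -0.2208  0.1893] open 0.454 F [-0.3  0.8 -0. ] q6 -0.38
 turn [-0.04 -0.16  0.39]  shift(after turn) [81.3  3.6  3.6]  shift(now axes) [81.2  4.2  3.9]
```

View pics/top1c.png

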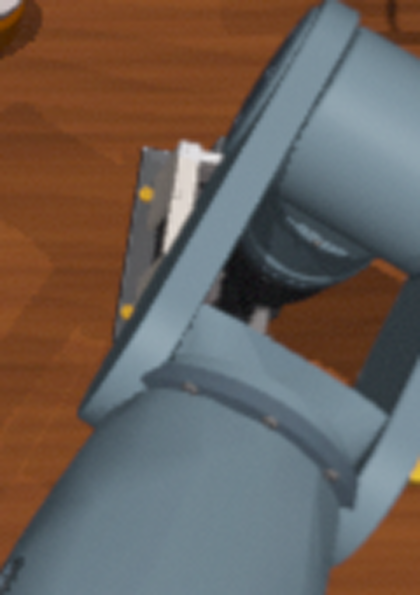

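View pics/side1c.png

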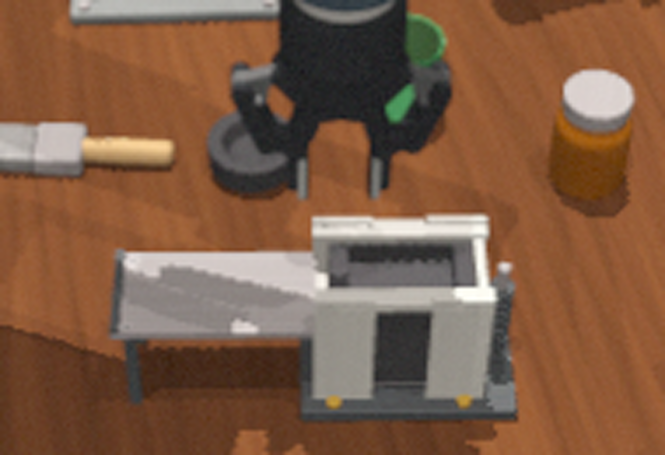

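```bash
cat >> h.py <<'E'
def proj(c,P):
    T=np.linalg.inv(c['world_from_camera']);q=np.atleast_2d(P)@T[:3,:3].T+T[:3,3]
    s=q[:,:2]/q[:,2:];r2=(s**2).sum(1)[:,None];s=s*(1+c['k1']*r2)
    return s*[c['fx'],c['fy']]+[c['cx'],c['cy']]
def overlay(tag,out,crop,polys,f=4):
    c=dict(np.load(tag+'.npz'));x0,y0,x1,y1=crop
    im=cv2.resize(cv2.cvtColor(c['img'],cv2.COLOR_RGB2BGR)[y0:y1,x0:x1],None,fx=f,fy=f,interpolation=cv2.INTER_CUBIC)
    for p in polys: cv2.polylines(im,[(((proj(c,np.array(p))-[x0,y0]+.5)*f)).astype(np.int32)],True,(0,0,255),1)
    cv2.imwrite(f'pics/{out}.png',im)
def rect(fr,x0,x1,y0,y1,z): return [fr(x0,y0,z),fr(x1,y0,z),fr(x1,y1,z),fr(x0,y1,z)]
E
python3 - <<'E'
from h import *
pl=[rect(disp,.029,.101,-.02,.02,.108),rect(disp,.006,.124,-.023,.023,.115),rect(disp,-.13,.007,-.035,.035,.084),[disp(.023,0,.108)]*2]
overlay('side0','ovs',(240,220,400,310),pl); overlay('top0','ovt',(370,140,450,285),pl)
overlay('side0','ovs2',(230,120,340,200),ps:=[rect(stand,-.1+.0075,.0925,-.055,.055,.012),rect(stand,-.073,.033,-.03,.03,.03),[stand(.055,0,.07)]*2]); overlay('top0','ovt2',(180,180,280,280),ps)
a=cv2.imread('pics/ovs.png');b=cv2.imread('pics/ovt.png');H=max(a.shape[0],b.shape[0])
z=lambda i,H:cv2.copyMakeBorder(i,0,H-i.shape[0],0,0,cv2.BORDER_CONSTANT)
cv2.imwrite('pics/ov.png',cv2.resize(np.hstack([z(a,H),z(b,H)]),(800,490)))
a=cv2.imread('pics/ovs2.png');b=cv2.imread('pics/ovt2.png');H=max(a.shape[0],b.shape[0])
s=np.hstack([z(a,H),z(b,H)]);cv2.imwrite('pics/ov2.png',s[:,:800] if s.shape[1]<=800 else cv2.resize(s,(800,int(H*800/s.shape[1]))))
E
```

```text
(no output)
```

View pics/ov.png

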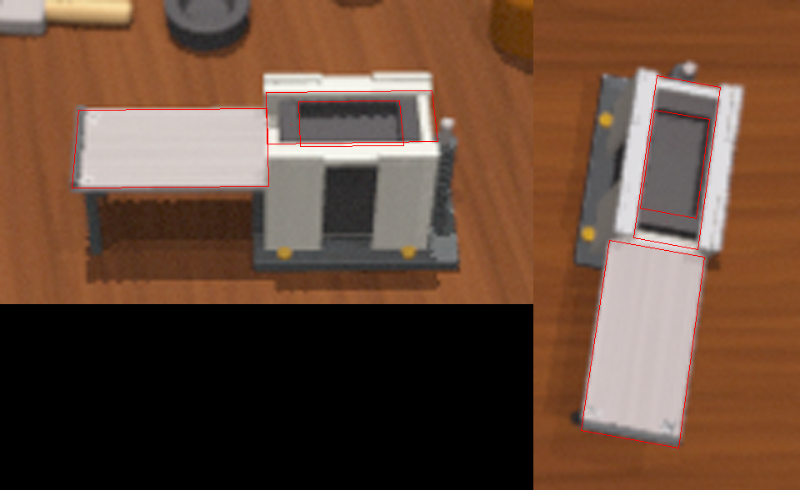

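View pics/ov2.png

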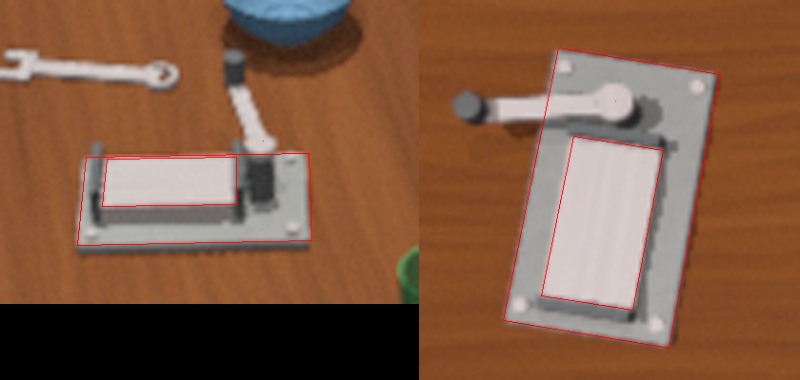

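The overlays of the estimated poses match both views within a pixel or so. The fingers straddle the front wall above the magazine, so I'll descend in stages.

Emit:
drive_tool:
  increments:
    - [0.03,0,0,0,0,0,-0.1]
    - [0.02,0,0,0,0,0,-0.1]
    - [0,0,0,0,0,0,-0.1]
    - [0,0,0,0,0,0,-0.1]

```text
time_s: 3.7
eef_pos: [0.5566, -0.2216, 0.1441]
eef_rot: [0.45, 0.546, 0.449, -0.546]
wrist_force: [-0.0, 0.0, -0.7]
opening: 0.448
```

```bash
python3 - <<'E'
from h import *
goto(disp(.023,0,.108),YD)
E
```

```text
t 3.7 pos [ 0.5566 -0.2216  0.1441] open 0.448 F [-0.   0.  -0.7] q6 -0.38
 turn [ 0.04  0.03 -0.09]  shift(after turn) [36.1  0.8  3.4]  shift(now axes) [36.1  0.8  3.4]
```

Emit:
drive_tool:
  increments:
    - [0.005,0.001,0.0034,0,0,0,-0.1]
    - [0.016,0,0,0,0,0,-0.1]
    - [0.014,0,0,0,0,0,-0.1]
    - [0,0,0,0,0,0,-0.1]
    - [0,0,0,0,0,0,-0.1]

```text
time_s: 4.32
eef_pos: [0.5564, -0.225, 0.1076]
eef_rot: [-0.449, -0.546, -0.45, 0.546]
wrist_force: [0.3, 0.6, 0.5]
opening: 0.45
```

```bash
python3 - <<'E'
from h import *
goto(disp(.023,0,.108),YD)
c=snap('side','side2');overlay('side2','s2',(240,180,400,310),[rect(disp,.029,.101,-.02,.02,.108)],5)
E
```

```text
t 4.33 pos [ 0.5564 -0.225   0.1076] open 0.45 F [0.3 0.6 0.5] q6 -0.39
 turn [ 0.02 -0.01  0.02]  shift(after turn) [-0.4  0.4 -0. ]  shift(now axes) [-0.4  0.4 -0. ]
```

View pics/s2.png

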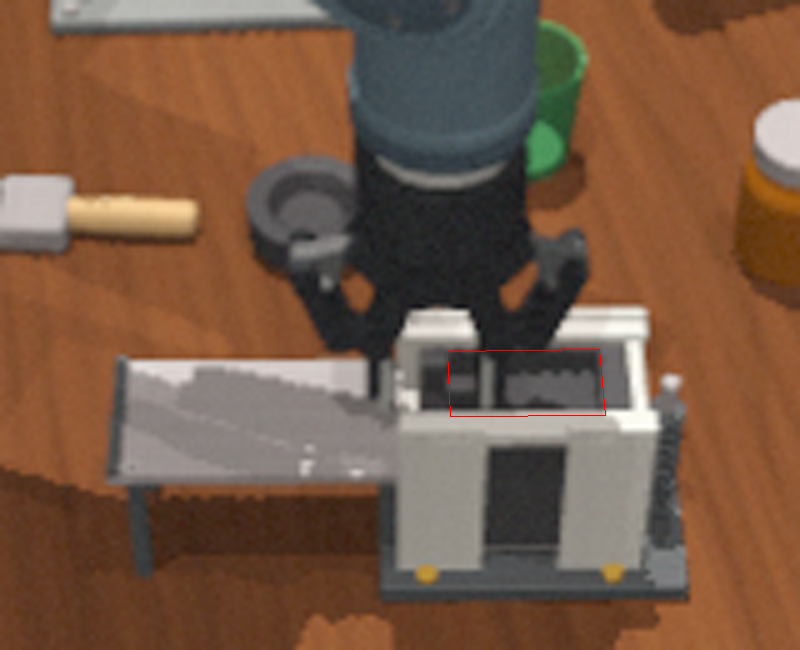

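One finger is in front of the mouth (385,385) and the other is in the recess (488,380). I'll close on the wall.

Emit:
drive_tool:
  increments:
    - [0,0,0,0,0,0,-0.4]
    - [0,0,0,0,0,0,-0.7]
    - [0,0,0,0,0,0,-1]
    - [0,0,0,0,0,0,-1]
    - [0,0,0,0,0,0,-1]
    - [0,0,0,0,0,0,-1]

```text
time_s: 5.12
eef_pos: [0.5563, -0.2251, 0.1079]
eef_rot: [-0.449, -0.546, -0.449, 0.546]
wrist_force: [-1.5, 0.2, 2.9]
opening: 0.118
```

```bash
python3 - <<'E'
from h import *
goto(disp(-.099,0,.108),YD)
E
```

```text
t 5.12 pos [ 0.5563 -0.2251  0.1079] open 0.118 F [-1.5  0.2  2.9] q6 -0.39
 turn [ 0.02  0.01 -0.  ]  shift(after turn) [-1.000e-01 -1.215e+02 -1.000e-01]  shift(now axes) [-1.000e-01 -1.215e+02 -2.000e-01]
```

Emit:
drive_tool:
  increments:
    - [0,-0.006,0,0,0,0,-1]
    - [0,-0.012,0,0,0,0,-1]
    - [0,-0.012,0,0,0,0,-1]
    - [0,-0.012,0,0,0,0,-1]
    - [0,-0.012,0,0,0,0,-1]

```text
time_s: 5.75
eef_pos: [0.5028, -0.2146, 0.108]
eef_rot: [0.45, 0.546, 0.449, -0.546]
wrist_force: [3.4, -0.2, 1.7]
opening: 0.116
```

Emit:
drive_tool:
  increments:
    - [0,-0.014,0,0,0,0,-1]
    - [0,-0.014,0,0,0,0,-1]
    - [0,-0.014,0,0,0,0,-1]
    - [0,-0.014,0,0,0,0,-1]
    - [0,-0.01,0,0,0,0,-1]
    - [0,0,0,0,0,0,-1]
    - [0,0,0,0,0,0,-1]

```text
time_s: 6.62
eef_pos: [0.4386, -0.202, 0.1078]
eef_rot: [-0.449, -0.546, -0.449, 0.546]
wrist_force: [-0.2, 1.2, -1.5]
opening: 0.118
```

```bash
python3 - <<'E'
from h import *
goto(disp(-.099,0,.106),YD)
c=snap('side','side3');overlay('side3','s3',(240,180,400,310),[],5)
E
```

```text
t 6.62 pos [ 0.4386 -0.202   0.1078] open 0.118 F [-0.2  1.2 -1.5] q6 -0.48
 turn [ 0.02 -0.    0.01]  shift(after turn) [ 1.8 -1.6 -0.1]  shift(now axes) [ 1.8 -1.6 -0.1]
```

View pics/s3.png

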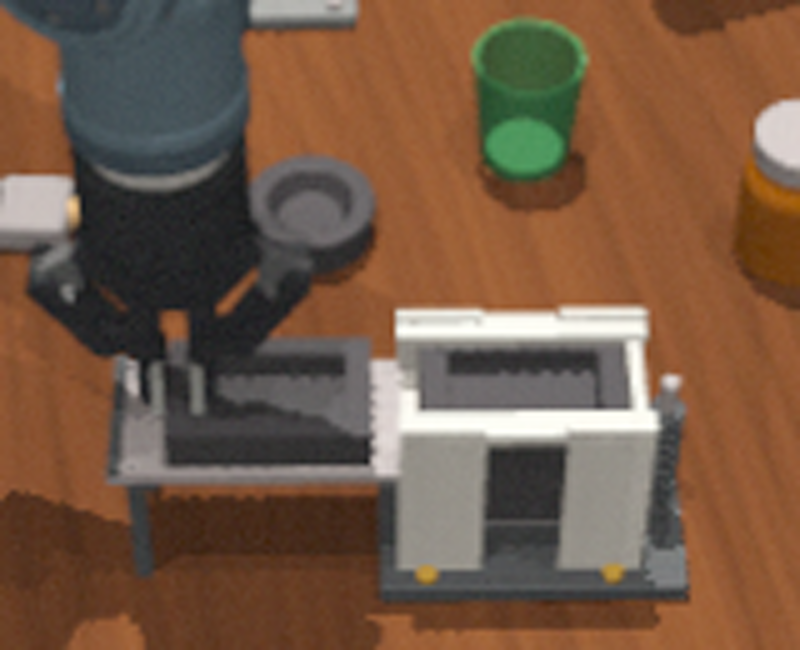

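The tray is clear of the mouth on the shelf (165–370, 340–465), and the next tray now sits at the lips. I'll lower it, let go and lift off.

Emit:
drive_tool:
  increments:
    - [0.001,0,0,0,0,0,-1]
    - [0.0008,0,0,0,0,0,-1]
    - [0,0,0,0,0,0,-0.7]
    - [0,0,0,0,0,0,-0.4]
    - [0,0,0,0,0,0,-0.4]
    - [0,0,0,0,0,0,-0.4]
    - [0,0,0,0,0,0,-0.4]

```text
time_s: 7.55
eef_pos: [0.4386, -0.202, 0.106]
eef_rot: [0.449, 0.546, 0.449, -0.546]
wrist_force: [-0.3, 0.3, -0.5]
opening: 0.3
```

Emit:
drive_tool:
  increments:
    - [-0.02,0,0,0,0,0,-0.4]
    - [-0.05,0,0,0,0,0,-0.2]
    - [-0.05,0,0,0,0,0,1]
    - [0,0,0,0,0,0,1]

```text
time_s: 8.05
eef_pos: [0.4408, -0.2037, 0.2306]
eef_rot: [0.453, 0.547, 0.446, -0.545]
wrist_force: [-0.1, 0.1, -0.1]
opening: 0.808
```

```bash
python3 - <<'E'
from h import *
goto(disp(-.057,0,.19),YD+np.pi/2)
c=snap('side','side4');pl=[rect(disp,-.105,-.009,-.03,.03,.106),rect(disp,-.093,-.021,-.02,.02,.106)]
overlay('side4','s4',(240,180,400,310),pl,5)
c=snap('top','top4');overlay('top4','t4',(360,130,460,290),pl,4)
E
```

```text
t 8.05 pos [ 0.4408 -0.2037  0.2306] open 0.808 F [-0.1  0.1 -0.1] q6 -0.48
 turn [-89.97   0.55  -0.17]  shift(after turn) [40.6  1.3 37.9]  shift(now axes) [40.9 37.6 -1.5]
```

View pics/s4.png

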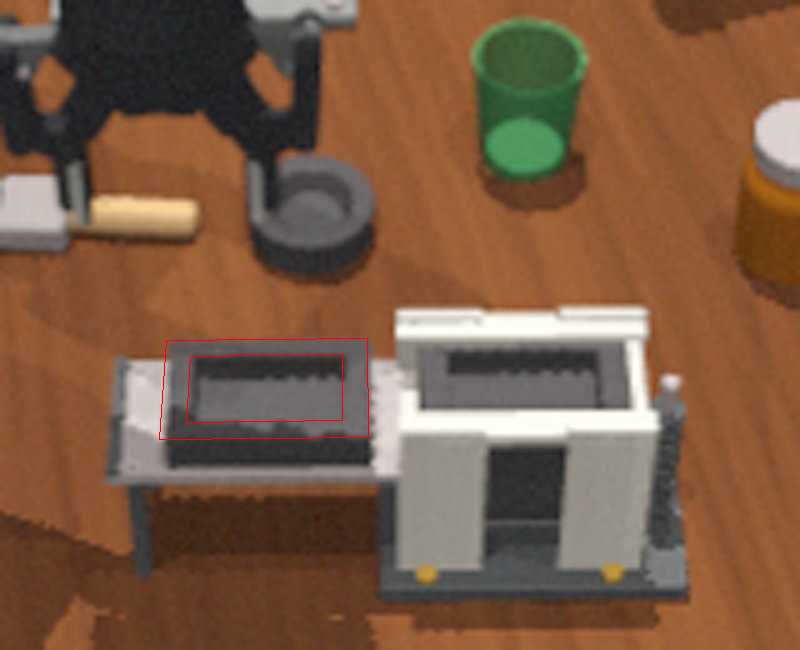

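View pics/t4.png

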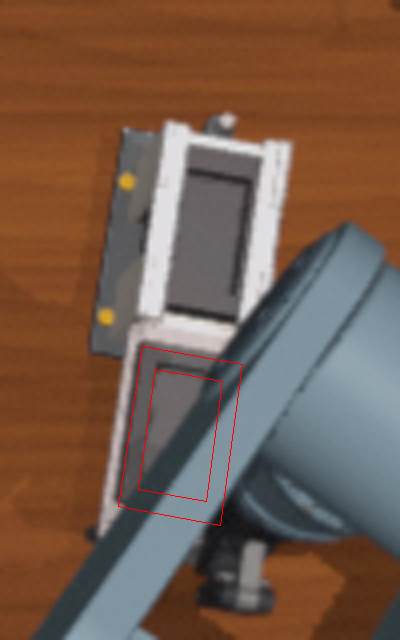

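```bash
python3 - <<'E'
from h import *
for n in('side','top'):
    c=dict(np.load(n+'4.npz'));P=pts(c)
    d=(P[...,:2]-OD)@ax(YD)
    k=(d[...,0]>-.13)&(d[...,0]<0.003)&(abs(d[...,1])<.05)&(P[...,2]>.098)&(P[...,2]<.114)
    nl,lab,st,_=cv2.connectedComponentsWithStats(k.astype(np.uint8));i=np.argmax(st[1:,4])+1
    v,u=np.where(lab==i);q=onplane(c,np.c_[u,v],.106);r=cv2.minAreaRect((q[:,:2]*1000).astype(np.float32))
    print(n,st[i],'z',np.median(P[lab==i][:,2]),r,'disp',((np.array(r[0])/1000-OD)@ax(YD)*1000).round(1))
    dd=(q[:,:2]-OD)@ax(YD)*1000; print('pct x',np.percentile(dd[:,0],[.5,2,98,99.5]).round(1),'y',np.percentile(dd[:,1],[.5,2,98,99.5]).round(1))
    k=(abs(d[...,0]-.065)<.045)&(abs(d[...,1])<.022)&(P[...,2]>.08)
    print('mag z',np.percentile(P[...,2][k],[10,50,90]).round(3))
E
```

```text
side [273 247  41  24 544] z 0.10532591800209556 ((478.8367919921875, -214.17759704589844), (68.70027160644531, 95.26896667480469), 80.6165542602539) disp [-55.6  -4.3]
pct x [-103.7 -101.5   -9.3   -9.1] y [-35.6 -35.2  28.6  30.9]
mag z [0.093 0.096 0.109]
top [389 215  26  40 266] z 0.10728154012724334 ((494.2462463378906, -187.6269989013672), (41.31035614013672, 104.79299926757812), 55.669921875) disp [-45.6  24.7]
pct x [-99.4 -96.7  -5.4  -4.8] y [-12.8 -10.5  31.2  31.5]
mag z [0.093 0.097 0.111]
```

Emit:
drive_tool:
  increments:
    - [0,0,0,-10,0,0,1]
    - [0,0,0,-10,0,0,1]
    - [0,0,0,-10,0,0,1]
    - [0,0,0,-10,0,0,1]
    - [0,0,0,-10,0,0,1]
    - [0,0,0,-10,0,0,1]
    - [0,0,0,-10,0,0,1]
    - [0,0,0,-10,0,0,1]
    - [0,0,0,-10,0,0,1]
    - [0,0.001,0.038,0,0,0,1]

```text
time_s: 9.4
eef_pos: [0.4743, -0.2074, 0.2238]
eef_rot: [0.702, 0.069, 0.705, -0.067]
wrist_force: [0.9, -0.7, 0.8]
opening: 1.0
```

```bash
python3 - <<'E'
from h import *
goto(disp(-.055,0,.14),YD+np.pi/2)
E
```

```text
t 9.4 pos [ 0.4743 -0.2074  0.2238] open 1.0 F [ 0.9 -0.7  0.8] q6 -2.02
 turn [ 0.07 -0.24 -0.1 ]  shift(after turn) [83.8 -1.5  6.3]  shift(now axes) [83.8 -1.6  6.7]
```

Emit:
drive_tool:
  increments:
    - [0.02,0,0,0,0,0,0.75]
    - [0.03,0,0,0,0,0,0.75]
    - [0.03,0,0,0,0,0,0.75]
    - [0,0,0,0,0,0,0.75]
    - [0,0,0,0,0,0,0.75]

```text
time_s: 10.02
eef_pos: [0.476, -0.2083, 0.1461]
eef_rot: [0.704, 0.068, 0.704, -0.068]
wrist_force: [0.8, -0.5, -0.3]
opening: 0.877
```

```bash
python3 - <<'E'
from h import *
goto(disp(-.055,0,.102),YD+np.pi/2)
pl=[rect(disp,-.103,-.007,-.03,.03,.106)]
c=snap('side','side5');overlay('side5','s5',(240,180,400,310),pl,5)
E
```

```text
t 10.03 pos [ 0.476  -0.2083  0.1461] open 0.877 F [ 0.8 -0.5 -0.3] q6 -2.02
 turn [ 0.02 -0.03 -0.02]  shift(after turn) [44.1 -1.   4.5]  shift(now axes) [44.1 -1.   4.5]
```

View pics/s5.png

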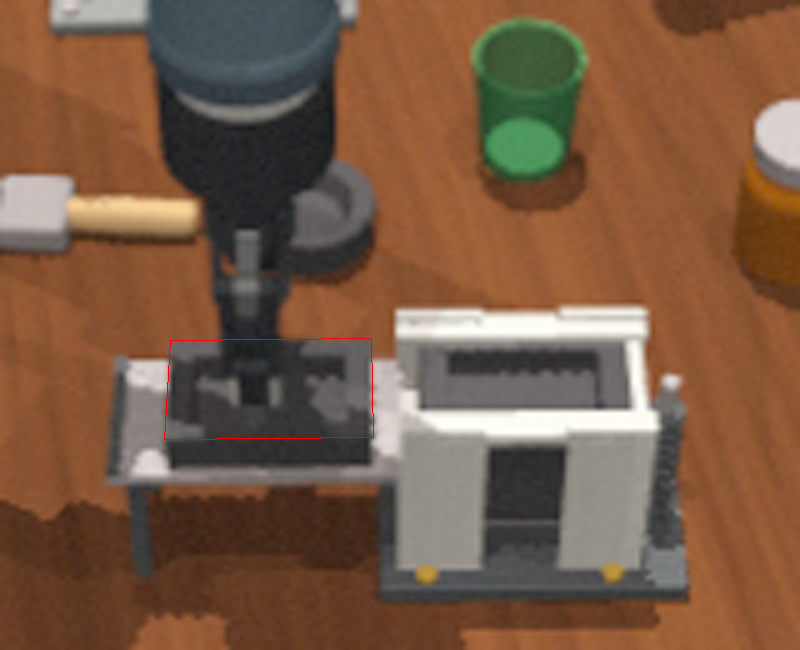

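Emit:
drive_tool:
  increments:
    - [0.004,-0.001,0.0045,0,0,0,0.75]
    - [0.01,0,0,0,0,0,0.75]
    - [0.014,0,0,0,0,0,0.75]
    - [0,0,0,0,0,0,0.75]

```text
time_s: 10.58
eef_pos: [0.4791, -0.2093, 0.1161]
eef_rot: [0.703, 0.069, 0.705, -0.068]
wrist_force: [-1.0, -0.4, -0.7]
opening: 0.875
```

```bash
python3 - <<'E'
from h import *
goto(disp(-.055,0,.102),YD+np.pi/2)
E
```

```text
t 10.57 pos [ 0.4791 -0.2093  0.1161] open 0.875 F [-1.  -0.4 -0.7] q6 -2.02
 turn [ 0.02 -0.19 -0.09]  shift(after turn) [14.1 -0.6  1.3]  shift(now axes) [14.1 -0.6  1.3]
```

Emit:
drive_tool:
  increments:
    - [0.007,0,0,0,0,0,0.75]
    - [0.007,0,0,0,0,0,0.75]
    - [0,0,0,0,0,0,0.75]
    - [0,0,0,0,0,0,0.75]

```text
time_s: 11.08
eef_pos: [0.4804, -0.2102, 0.1041]
eef_rot: [0.704, 0.068, 0.704, -0.068]
wrist_force: [0.8, 0.6, 0.5]
opening: 0.874
```

```bash
python3 - <<'E'
from h import *
goto(disp(-.055,0,.102),YD+np.pi/2)
pl=[rect(disp,-.103,-.007,-.03,.03,.106)]
c=snap('side','side6');overlay('side6','s6',(240,180,400,310),pl,5)
E
```

```text
t 11.07 pos [ 0.4804 -0.2102  0.1041] open 0.874 F [0.8 0.6 0.5] q6 -2.02
 turn [0.02 0.01 0.  ]  shift(after turn) [ 2.1  0.1 -0.2]  shift(now axes) [ 2.1  0.1 -0.2]
```

View pics/s6.png

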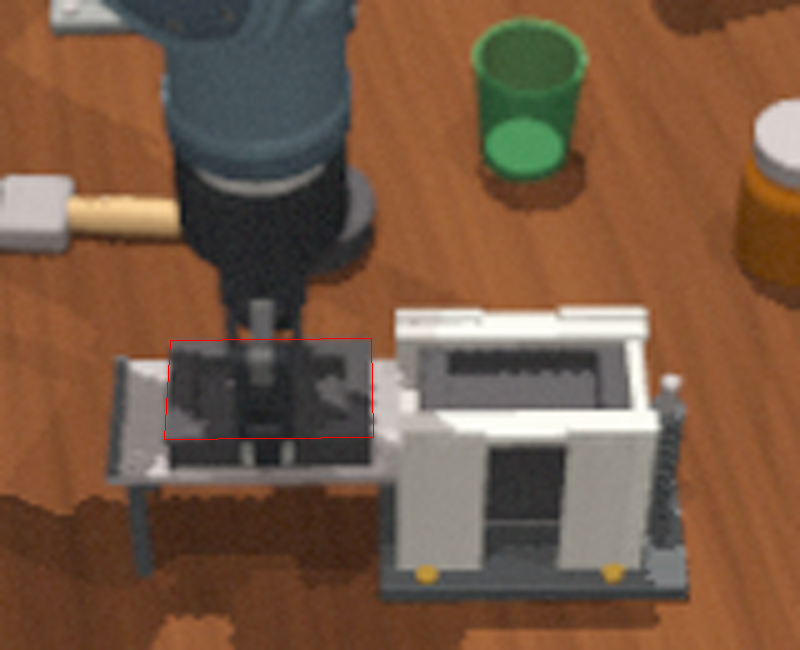

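The near finger stands in front of the tray's long side at (268,455), centred on the tray's length (168–372). I'll close.

Emit:
drive_tool:
  increments:
    - [0,0,0,0,0,0,0.4]
    - [0,0,0,0,0,0,0]
    - [0,0,0,0,0,0,-1]
    - [0,0,0,0,0,0,-1]
    - [0,0,0,0,0,0,-1]
    - [0,0,0,0,0,0,-1]

```text
time_s: 11.88
eef_pos: [0.4807, -0.2105, 0.1049]
eef_rot: [0.704, 0.068, 0.703, -0.068]
wrist_force: [-1.7, 0.2, 5.2]
opening: 0.68
```

Emit:
drive_tool:
  increments:
    - [-0.005,0,0,0,0,0,-1]
    - [-0.02,0,0,0,0,0,-1]
    - [-0.03,0,0,0,0,0,-1]
    - [-0.03,0,0,0,0,0,-1]
    - [0,0,0,0,0,0,-1]
    - [0,0,0,0,0,0,-1]

```text
time_s: 12.62
eef_pos: [0.4797, -0.2097, 0.1879]
eef_rot: [0.703, 0.069, 0.704, -0.068]
wrist_force: [0.4, 0.3, -2.7]
opening: 0.68
```

```bash
python3 - <<'E'
from h import *
goto(stand(-.02,0,.16),YS+np.pi/2)
c=snap('side','side7');overlay('side7','s7',(240,150,400,280),[],5)
E
```

```text
t 12.62 pos [ 0.4797 -0.2097  0.1879] open 0.68 F [ 0.4  0.3 -2.7] q6 -2.02
 turn [-0.88 -0.08 -0.04]  shift(after turn) [ 27.9 421.  -61.7]  shift(now axes) [ 28.2 419.9 -68.1]
```

View pics/s7.png

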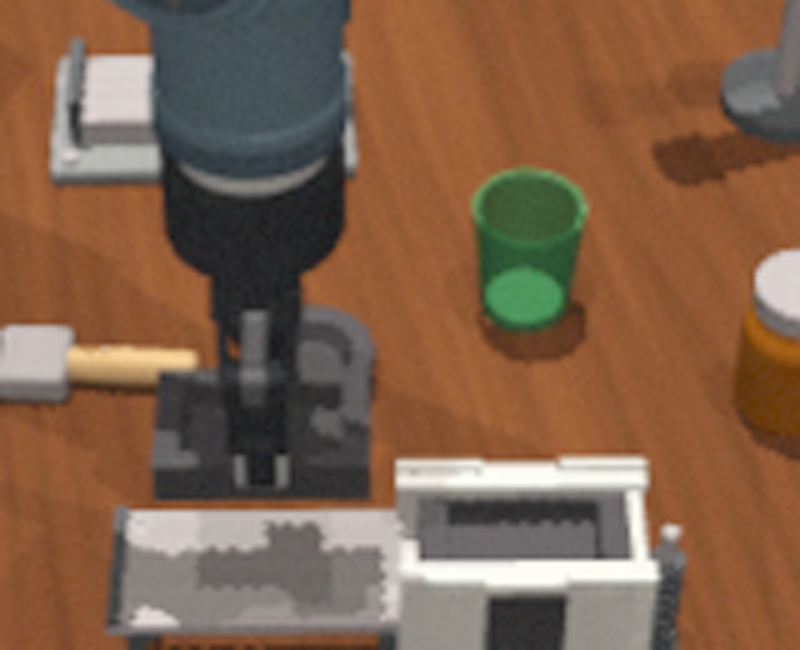

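Emit:
drive_tool:
  increments:
    - [0,0.02,-0.003,0,0,0,-1]
    - [0,0.045,-0.007,0,0,0,-1]
    - [0,0.05,-0.008,0,0,0,-1]
    - [0,0.05,-0.008,0,0,0,-1]
    - [0,0.05,-0.008,0,0,0,-1]
    - [0,0.05,-0.008,0,0,0,-1]
    - [0,0.05,-0.008,0,0,0,-1]
    - [0,0.05,-0.008,0,0,0,-1]
    - [0,0.035,-0.006,0,0,0,-1]
    - [0,0.02,-0.004,0,0,0,-1]

```text
time_s: 13.92
eef_pos: [0.4925, 0.2178, 0.1878]
eef_rot: [0.703, 0.067, 0.705, -0.067]
wrist_force: [0.7, -0.3, -1.4]
opening: 0.683
```

Emit:
drive_tool:
  increments:
    - [0,0,0,-0.88,0,0,-1]
    - [0,0,0,0,0,0,-1]
    - [0,0,0,0,0,0,-1]

```text
time_s: 14.3
eef_pos: [0.494, 0.2144, 0.1888]
eef_rot: [0.704, 0.063, 0.704, -0.063]
wrist_force: [0.1, -0.1, -2.3]
opening: 0.678
```

```bash
cat >> h.py <<'E'
def trayrect(c,n,z,near,tol=.008,r_=.09):
    P=pts(c); hsv=cv2.cvtColor(c['img'],cv2.COLOR_RGB2HSV)
    k=(np.hypot(P[...,0]-near[0],P[...,1]-near[1])<r_)&(abs(P[...,2]-z)<tol)
    nl,lab,st,_=cv2.connectedComponentsWithStats(k.astype(np.uint8));i=np.argmax(st[1:,4])+1
    v,u=np.where(lab==i);q=onplane(c,np.c_[u,v],z);r=cv2.minAreaRect((q[:,:2]*1000).astype(np.float32))
    s=(q[:,:2]-OS)@ax(YS)*1000
    print(n,st[i],'z',np.median(P[lab==i][:,2]).round(4),np.round(r[0],1),np.round(r[1],1),round(r[2],1),'stand pct x',np.percentile(s[:,0],[.5,2,98,99.5]).round(1),'y',np.percentile(s[:,1],[.5,2,98,99.5]).round(1))
E
python3 - <<'E'
from h import *
goto(stand(-.02,0,.16),YS+np.pi/2)
pl=[rect(stand,-.068,.028,-.03,.03,.1895),rect(stand,-.073,.033,-.03,.03,.03)]
for n,cr in(('side',(215,50,375,180)),('top',(180,150,300,290))):
    c=snap(n,n+'8');overlay(n+'8',n[0]+'8',cr,pl,4);trayrect(c,n,.1895,BED)
E
```

```text
t 14.3 pos [0.494  0.2144 0.1888] open 0.678 F [ 0.1 -0.1 -2.3] q6 -1.2
 turn [-0.06 -0.03  0.02]  shift(after turn) [28.8  1.  -0.7]  shift(now axes) [28.8  1.  -0.7]
side [255 117  34  17 284] z 0.188 [494.1 212. ] [79.1 94. ] 78.6 stand pct x [-65.3 -64.6  27.3  27.6] y [-43.3 -42.6  27.1  29.4]
top [227 209   9  15  79] z 0.1915 [525.6 182.1] [33.1 16.1] 11.8 stand pct x [ 1.1  1.5 30.1 30.4] y [-32.1 -31.6 -15.9 -14.4]
```

View pics/s8.png

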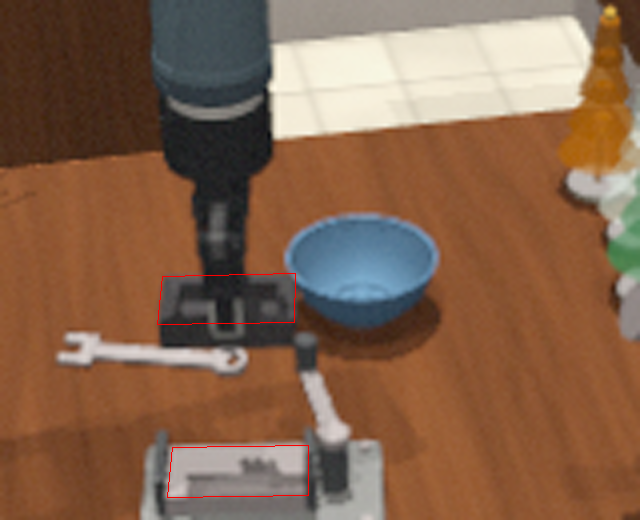

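View pics/t8.png

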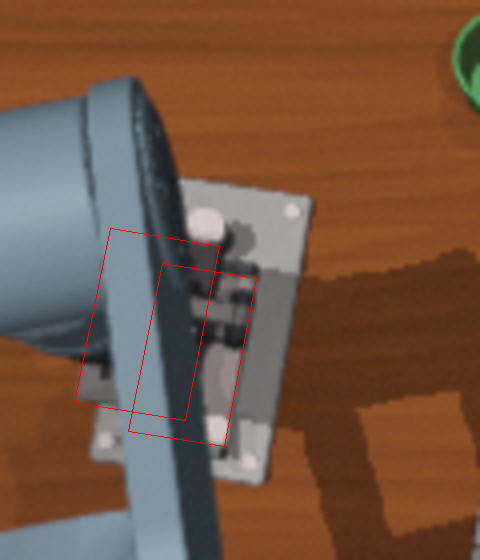

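Emit:
drive_tool:
  increments:
    - [0.015,0.001,-0.001,0,0,0,-1]
    - [0.03,0,0,0,0,0,-1]
    - [0.03,0,0,0,0,0,-1]
    - [0.025,0,0,0,0,0,-1]
    - [0.01,0,0,0,0,0,-1]
    - [0,0,0,0,0,0,-1]
    - [0,0,0,0,0,0,-1]

```text
time_s: 15.28
eef_pos: [0.4943, 0.2164, 0.08]
eef_rot: [0.705, 0.063, 0.704, -0.063]
wrist_force: [-0.3, 0.0, -1.5]
opening: 0.682
```

```bash
python3 - <<'E'
from h import *
goto(stand(-.02,0,.054),YS+np.pi/2)
zt=ctrl.get_obs()['eef_pos'][2]+.0015
pl=[rect(stand,-.068,.028,-.03,.03,zt),rect(stand,-.073,.033,-.03,.03,.03),rect(stand,-.073,.033,-.03,.03,.046)]
for n,cr in(('side',(220,100,340,200)),):
    c=snap(n,n+'9');overlay(n+'9',n[0]+'9',cr,pl,6);trayrect(c,n,zt,BED)
E
```

```text
t 15.28 pos [0.4943 0.2164 0.08  ] open 0.682 F [-0.3  0.  -1.5] q6 -1.2
 turn [-0.    0.09 -0.04]  shift(after turn) [26.  -1.  -0.6]  shift(now axes) [26.  -1.1 -0.6]
side [258 146  32  18 262] z 0.0809 [494.3 214.9] [78.7 93.5] 82.2 stand pct x [-65.6 -64.6  26.8  27. ] y [-38.3 -37.6  30.5  33.2]
```

View pics/s9.png

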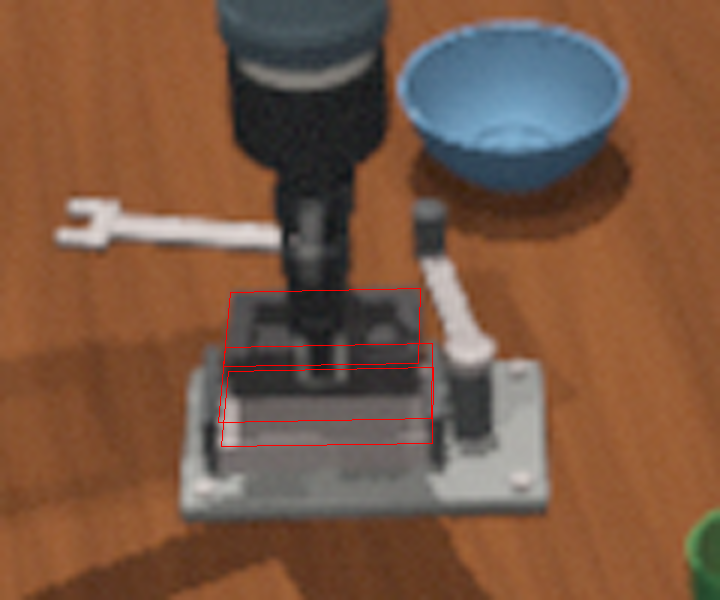

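Emit:
drive_tool:
  increments:
    - [0.008,-0.001,-0.0005,0,0,0,-1]
    - [0.01,0,0,0,0,0,-1]
    - [0.007,0,0,0,0,0,-1]
    - [0,0,0,0,0,0,-1]
    - [0,0,0,0,0,0,-1]

```text
time_s: 15.95
eef_pos: [0.4929, 0.2154, 0.054]
eef_rot: [0.704, 0.063, 0.704, -0.063]
wrist_force: [0.1, -0.5, -1.9]
opening: 0.681
```

Emit:
drive_tool:
  increments:
    - [0.001,0,0,0,0,0,-1]
    - [0.001,0,0,0,0,0,-1]
    - [0,0,0,0,0,0,-1]

```text
time_s: 16.32
eef_pos: [0.4928, 0.2154, 0.052]
eef_rot: [0.704, 0.063, 0.704, -0.063]
wrist_force: [0.7, 0.6, -1.5]
opening: 0.683
```

```bash
python3 - <<'E'
from h import *
goto(stand(-.02,0,.0505),YS+np.pi/2)
zt=.0525
pl=[rect(stand,-.068,.028,-.03,.03,zt),rect(stand,-.073,.033,-.03,.03,.046)]
for n,cr in(('side',(220,100,340,200)),):
    c=snap(n,n+'10');overlay(n+'10',n[0]+'10',cr,pl,6);trayrect(c,n,zt,BED)
E
```

```text
t 16.32 pos [0.4928 0.2154 0.052 ] open 0.683 F [ 0.7  0.6 -1.5] q6 -1.2
 turn [ 0.  0. -0.]  shift(after turn) [1.5 0.2 0.7]  shift(now axes) [1.5 0.2 0.7]
side [258 154  32  17 275] z 0.0527 [492.8 213.9] [77. 94.] 79.0 stand pct x [-67.1 -66.5  25.9  26.1] y [-40.3 -39.6  32.9  33.2]
```

View pics/s10.png

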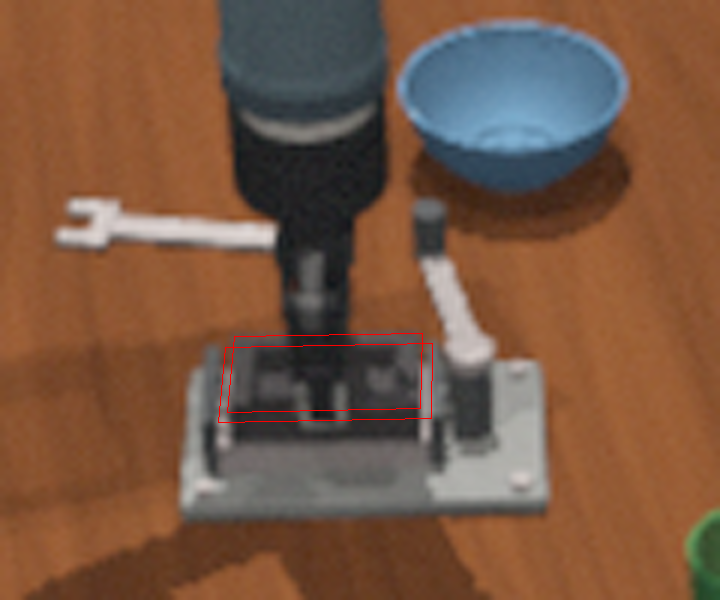

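Emit:
drive_tool:
  increments:
    - [0.001,0,0.0003,0,0,0,-1]
    - [0,0,0,0,0,0,-1]

```text
time_s: 16.62
eef_pos: [0.4931, 0.2153, 0.051]
eef_rot: [0.704, 0.063, 0.704, -0.063]
wrist_force: [0.7, -0.2, -2.0]
opening: 0.682
```

Emit:
drive_tool:
  increments:
    - [0.0007,0,0,0,0,0,-1]
    - [0,0,0,0,0,0,-1]

```text
time_s: 16.88
eef_pos: [0.4931, 0.2153, 0.0509]
eef_rot: [0.704, 0.063, 0.704, -0.063]
wrist_force: [-2.0, -1.0, 6.2]
opening: 0.681
```

The bed is in contact (+6 N). I'll release and rise.

Emit:
drive_tool:
  increments:
    - [0,0,0,0,0,0,0.6]
    - [0,0,0,0,0,0,0.75]
    - [0,0,0,0,0,0,0.75]
    - [0,0,0,0,0,0,0.75]
    - [0,0,0,0,0,0,0.75]

```text
time_s: 17.5
eef_pos: [0.4931, 0.2153, 0.0503]
eef_rot: [0.704, 0.063, 0.704, -0.063]
wrist_force: [0.6, -0.3, 0.1]
opening: 0.876
```

Emit:
drive_tool:
  increments:
    - [-0.01,0,0,0,0,0,0.75]
    - [-0.02,0,0,0,0,0,0.75]
    - [-0.05,0,0,0,0,0,0.75]
    - [-0.04,0,0,0,0,0,-1]
    - [0,0,0,0,0,0,-1]
    - [0,0,0,0,0,0,-1]

```text
time_s: 18.25
eef_pos: [0.4928, 0.2153, 0.1704]
eef_rot: [0.704, 0.063, 0.704, -0.063]
wrist_force: [-0.0, 1.0, -0.3]
opening: 0.24
```

```bash
python3 - <<'E'
from h import *
goto(stand(-.02,0,.12),YS+np.pi/2)
zt=.052
pl=[rect(stand,-.068,.028,-.03,.03,zt),rect(stand,-.073,.033,-.03,.03,.046)]
for n,cr in(('side',(220,100,340,200)),):
    c=snap(n,n+'11');overlay(n+'11',n[0]+'11',cr,pl,6);trayrect(c,n,zt,BED)
    P=pts(c);k=(abs(P[...,2]-.089)<.007)&(np.hypot(P[...,0]-.56,P[...,1]-.29)<.03);v,u=np.where(k)
    q=onplane(c,np.c_[u,v],.0895);s=(q[:,:2]-OS)@ax(YS);print('knob',len(q),q.mean(0),s.mean(0))
E
```

```text
t 18.25 pos [0.4928 0.2153 0.1704] open 0.24 F [-0.   1.  -0.3] q6 -1.2
 turn [0. 0. 0.]  shift(after turn) [50.4  0.4  0.6]  shift(now axes) [50.4  0.4  0.6]
side [258 155  32  16 314] z 0.0516 [492.6 212. ] [72.5 93.3] 79.4 stand pct x [-66.7 -66.1  25.8  26. ] y [-39.7 -39.   32.1  32.5]
knob 29 [0.5580943  0.28759429 0.0895    ] [0.03080663 0.08239355]
```

View pics/s11.png

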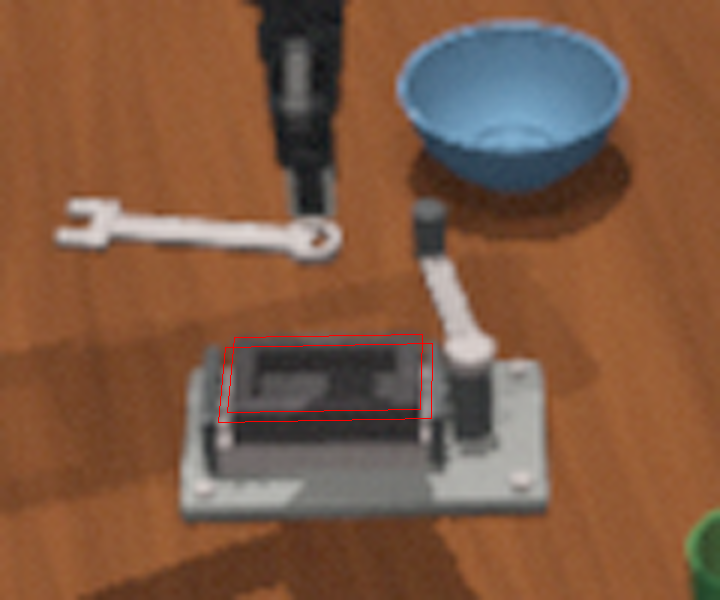

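The tray lies flat on the bed with equal gaps to both cheeks (face 228–422 between 222 and 432). Next I'll swing the keeper, pushing the knob with shut fingers from its clockwise side.

```bash
cat >> h.py <<'E'
def push(th,off,z,rad=.088):
    e=np.array([-np.sin(th),np.cos(th)]);t=np.array([np.cos(th),np.sin(th)])
    p=np.array([.055,0])+rad*e+off*t
    goto(stand(p[0],p[1],z),YS+np.pi/2+th)
E
python3 - <<'E'
from h import *
push(.25,.038,.14)
E
```

```text
t 18.3 pos [0.4923 0.2152 0.1695] open 0.146 F [ 0.2 -0.  -1. ] q6 -1.2
 turn [-14.32  -0.09   0.02]  shift(after turn) [ 29.5  69.7 111.9]  shift(now axes) [29.3 95.2 91.2]
```

Emit:
drive_tool:
  increments:
    - [0,0,0,-7.16,0,0,-1]
    - [0,0,0,-7.16,0,0,-1]
    - [0,0.023,0.037,0,0,0,-1]
    - [0,0.023,0.037,0,0,0,-1]
    - [0,0.0235,0.038,0,0,0,-1]
    - [0.03,0,0,0,0,0,-1]
    - [0,0,0,0,0,0,-1]
    - [0,0,0,0,0,0,-1]

```text
time_s: 19.3
eef_pos: [0.5991, 0.2924, 0.1398]
eef_rot: [0.706, -0.026, 0.707, 0.025]
wrist_force: [0.9, 0.5, -0.2]
opening: 0.0
```

```bash
python3 - <<'E'
from h import *
push(.25,.036,.083)
c=snap('side','side12');overlay('side12','s12',(220,90,360,200),[],5)
c=snap('top','top12');overlay('top12','t12',(170,170,280,290),[],5)
E
```

```text
t 19.3 pos [0.5991 0.2924 0.1398] open 0.0 F [ 0.9  0.5 -0.2] q6 -1.37
 turn [-0.01 -0.1   0.02]  shift(after turn) [56.8  0.4 -2.2]  shift(now axes) [56.8  0.4 -2.1]
```

View pics/s12.png

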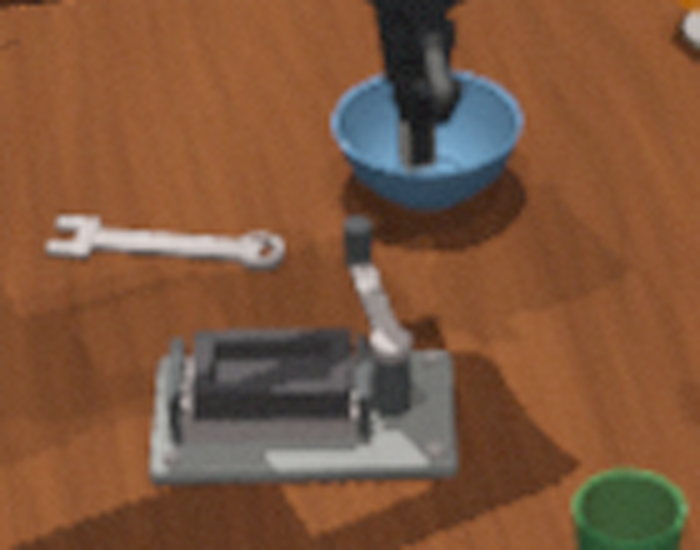

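View pics/t12.png

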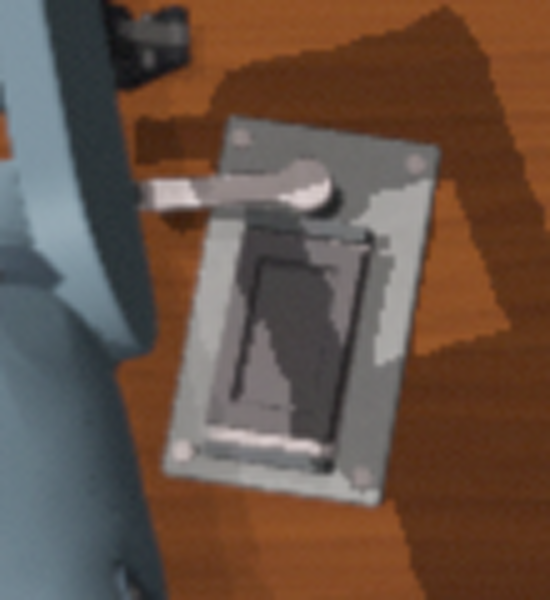

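```bash
python3 - <<'E'
from h import *
c=dict(np.load('top12.npz'));trayrect(c,'top',.052,BED,.007,.075)
overlay('top12','t12b',(200,200,270,280),[rect(stand,-.068,.028,-.03,.03,.052),rect(stand,-.073,.033,-.03,.03,.03),rect(stand,-.081,.041,-.03,.03,.046)],7)
E
```

```text
top [211 209  32  50 606] z 0.0527 [506.  212.4] [ 61.4 118.5] 79.8 stand pct x [-66.2 -65.3  39.5  46. ] y [-31.2 -30.3  29.4  29.8]
```

View pics/t12b.png

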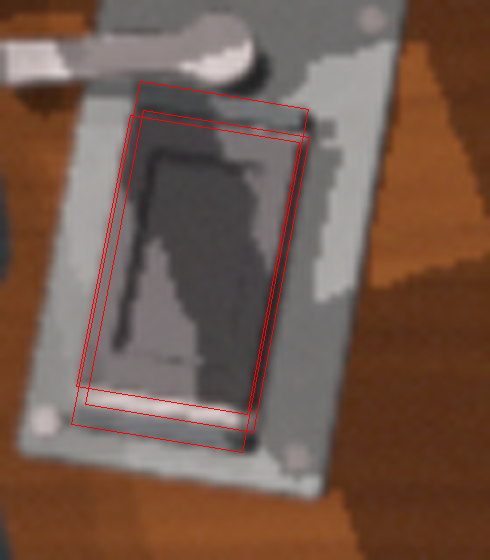

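Emit:
drive_tool:
  increments:
    - [0.02,0,0,0,0,0,-1]
    - [0.025,0,0,0,0,0,-1]
    - [0.011,0,0,0,0,0,-1]
    - [0,0,0,0,0,0,-1]
    - [0,0,0,0,0,0,-1]

```text
time_s: 20.02
eef_pos: [0.6004, 0.2928, 0.0852]
eef_rot: [0.707, -0.025, 0.706, 0.026]
wrist_force: [0.4, -0.2, 0.9]
opening: 0.0
```

```bash
python3 - <<'E'
from h import *
push(.25,.020,.083)
E
```

```text
t 20.02 pos [0.6004 0.2928 0.0852] open 0.0 F [ 0.4 -0.2  0.9] q6 -1.37
 turn [-0.    0.08 -0.02]  shift(after turn) [  2.2  -0.  -19.5]  shift(now axes) [  2.2  -0.  -19.5]
```

Emit:
drive_tool:
  increments:
    - [0.002,0,-0.01,0,0,0,-1]
    - [0,0,-0.0095,0,0,0,-1]
    - [0,0.0015,-0.0093,-6,0,0,-1]
    - [0,0.0015,-0.0093,-6,0,0,-1]
    - [0,0,0,0,0,0,-1]

```text
time_s: 20.65
eef_pos: [0.5605, 0.2921, 0.0826]
eef_rot: [0.7, -0.099, 0.7, 0.099]
wrist_force: [-0.3, -0.3, -0.8]
opening: -0.001
```

```bash
python3 - <<'E'
from h import *
push(.25+np.deg2rad(12),.020,.083)
c=snap('side','side13');overlay('side13','s13',(220,90,360,200),[],5)
E
```

```text
t 20.65 pos [0.5605 0.2921 0.0826] open -0.001 F [-0.3 -0.3 -0.8] q6 -1.56
 turn [-0.02 -0.02 -0.  ]  shift(after turn) [-0.4 -0.2  1.6]  shift(now axes) [-0.4 -0.2  1.6]
```

View pics/s13.png

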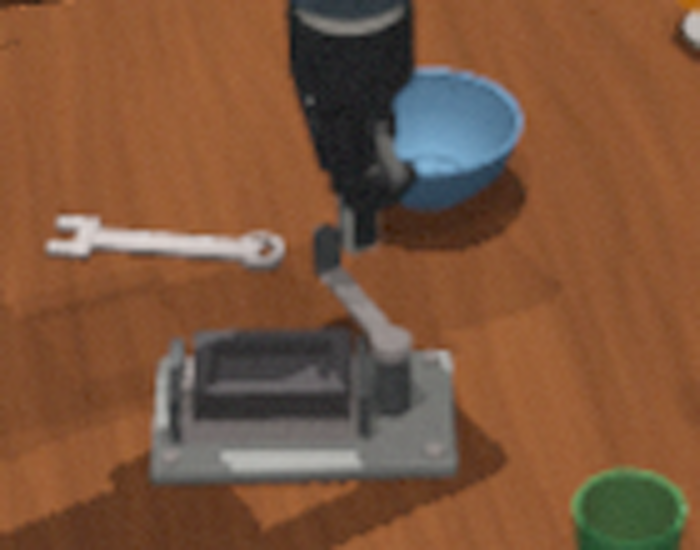

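The push works: the knob moved from (358,240) to (327,248). I'll continue the arc.

Emit:
drive_tool:
  increments:
    - [0,0.0015,-0.0093,-6,0,0,-1]
    - [0,0.0015,-0.0093,-6,0,0,-1]
    - [0,0.0015,-0.0093,-6,0,0,-1]
    - [0,0.0015,-0.0093,-6,0,0,-1]
    - [0,0.0015,-0.0093,-6,0,0,-1]
    - [0,0.0015,-0.0093,-6,0,0,-1]
    - [0,0.0015,-0.0093,-6,0,0,-1]
    - [0,0.0015,-0.0093,-6,0,0,-1]
    - [0,0,0,0,0,0,-1]

```text
time_s: 21.82
eef_pos: [0.4969, 0.2573, 0.0825]
eef_rot: [0.6, -0.375, 0.6, 0.374]
wrist_force: [0.6, 0.5, -0.1]
opening: 0.001
```

```bash
python3 - <<'E'
from h import *
push(.25+np.deg2rad(60),.020,.083)
c=snap('side','side14');overlay('side14','s14',(220,90,360,200),[],5)
E
```

```text
t 21.82 pos [0.4969 0.2573 0.0825] open 0.001 F [ 0.6  0.5 -0.1] q6 -2.42
 turn [-0.17  0.    0.01]  shift(after turn) [-0.5  0.6  1.2]  shift(now axes) [-0.5  0.6  1.2]
```

View pics/s14.png

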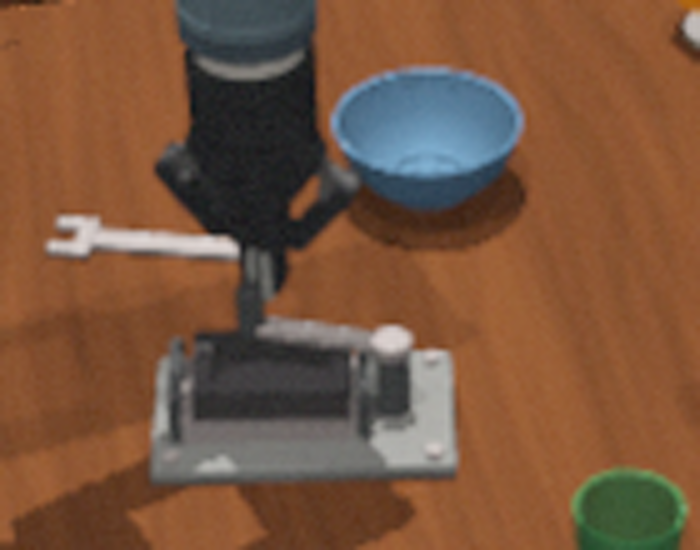

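Emit:
drive_tool:
  increments:
    - [0,0.001,-0.0093,-6,0,0,-1]
    - [0,0.001,-0.008,-5,0,0,-1]
    - [0,0,-0.004,-2,0,0,-1]
    - [0,0,0,0,0,0,-1]

```text
time_s: 22.38
eef_pos: [0.4876, 0.2387, 0.0825]
eef_rot: [0.554, -0.44, 0.553, 0.44]
wrist_force: [1.0, -0.4, -0.5]
opening: -0.0
```

```bash
python3 - <<'E'
from h import *
push(np.pi/2,.020,.083)
E
```

```text
t 22.38 pos [0.4876 0.2387 0.0825] open -0.0 F [ 1.  -0.4 -0.5] q6 -2.68
 turn [-2.84  0.01  0.02]  shift(after turn) [-0.5  3.1 -1.7]  shift(now axes) [-0.5  3.  -1.9]
```

Emit:
drive_tool:
  increments:
    - [0,0.001,-0.002,-1.5,0,0,-1]
    - [0,0.001,-0.0015,-1.4,0,0,-1]
    - [0,0,0,0,0,0,-1]

```text
time_s: 22.75
eef_pos: [0.4859, 0.2371, 0.0827]
eef_rot: [0.543, -0.455, 0.54, 0.455]
wrist_force: [5.6, 5.9, -4.3]
opening: -0.001
```

Emit:
drive_tool:
  increments:
    - [0,0,-0.0015,0,0,0,-1]
    - [0,0,-0.001,0,0,0,-1]

```text
time_s: 23.0
eef_pos: [0.4859, 0.2367, 0.0829]
eef_rot: [0.545, -0.454, 0.539, 0.455]
wrist_force: [6.5, 18.9, -7.7]
opening: 0.001
```

```bash
python3 - <<'E'
from h import *
push(np.pi/2,.020,.083)
pl=[rect(stand,-.033,.055,-.001,.001,.0645)]
c=snap('side','side15');overlay('side15','s15',(220,90,360,200),pl,5)
E
```

```text
t 23.0 pos [0.4859 0.2367 0.0829] open 0.001 F [ 6.5 18.9 -7.7] q6 -2.74
 turn [0.16 0.45 0.22]  shift(after turn) [-0.1  1.8  0.5]  shift(now axes) [-0.1  1.8  0.5]
```

View pics/s15.png

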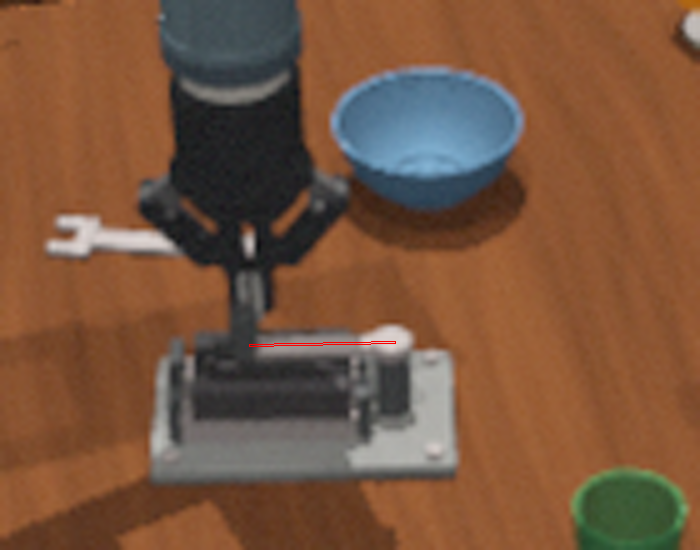

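The arm is on its stop (force built to about 19 N) and lies along the tray's middle line. I'll back off and rise.

Emit:
drive_tool:
  increments:
    - [0,0,0.004,0,0,0,-1]
    - [0,0,0.02,0,0,0,-1]
    - [-0.03,0,0.01,0,0,0,-1]
    - [-0.05,0,0,0,0,0,-1]
    - [-0.05,0,0.04,0,0,0,-1]
    - [0,0,0.06,0,0,0,-1]
    - [0,0,0.05,0,0,0,-1]
    - [0,0,0,0,0,0,-1]
    - [0,0,0,0,0,0,-1]

```text
time_s: 24.18
eef_pos: [0.5152, 0.4138, 0.2104]
eef_rot: [0.541, -0.455, 0.542, 0.455]
wrist_force: [1.2, -0.1, 0.9]
opening: 0.002
```

```bash
python3 - <<'E'
from h import *
o=ctrl.get_obs();print(o['time_s'],o['eef_pos'],o['wrist_force'])
pl=[rect(stand,-.033,.055,-.001,.001,.0645),rect(stand,-.068,.028,-.03,.03,.052)]
for n,cr in(('side',(230,100,390,310)),('top',(130,130,450,310))):
    c=snap(n,n+'16');overlay(n+'16',n[0]+'16f',cr,[],2.5 if n=='top' else 2.8)
    P=pts(c)
    S=(P[...,:2]-OS)@ax(YS)
    k=(abs(P[...,2]-.089)<.007)&(np.hypot(P[...,0]-BED[0],P[...,1]-BED[1])<.1)
    v,u=np.where(k);q=onplane(c,np.c_[u,v],.0895);s=(q[:,:2]-OS)@ax(YS)
    if len(q): m=s.mean(0);print(n,'knob',len(q),(m*1000).round(1),'angle',np.arctan2(.055-m[0],m[1]))
    trayrect(c,n,.052,BED,.006,.065)
    d=(P[...,:2]-OD)@ax(YD);k=(d[...,0]>.03)&(d[...,0]<.1)&(abs(d[...,1])<.018);print('mag floor z',np.median(P[...,2][k]))
    k=(d[...,0]>-.12)&(d[...,0]<.0)&(abs(d[...,1])<.03);print('shelf z',np.median(P[...,2][k]))
overlay('top16','t16',(195,195,275,280),pl,6)
E
```

```text
24.175 [0.51517367 0.41378563 0.21041159] [ 1.20907633 -0.10526041  0.87533069]
side knob 30 [-36.4  -3.1] angle 1.605033867522708
side [258 156  32  15 184] z 0.0521 [492.1 209.9] [66.7 94.5] 78.3 stand pct x [-66.8 -66.5  25.9  26.1] y [-40.2 -39.   28.6  28.8]
mag floor z 0.09383279859305743
shelf z 0.08124801688193473
top knob 47 [-33.2  -0.4] angle 1.5749290357627297
top [211 212  32  47 529] z 0.0528 [500.3 213.7] [ 61.2 106.6] 79.5 stand pct x [-66.1 -65.2  37.9  39.6] y [-30.7 -30.   29.4  29.8]
mag floor z 0.09583174528708827
shelf z 0.08534786670385763
```

View pics/s16f.png

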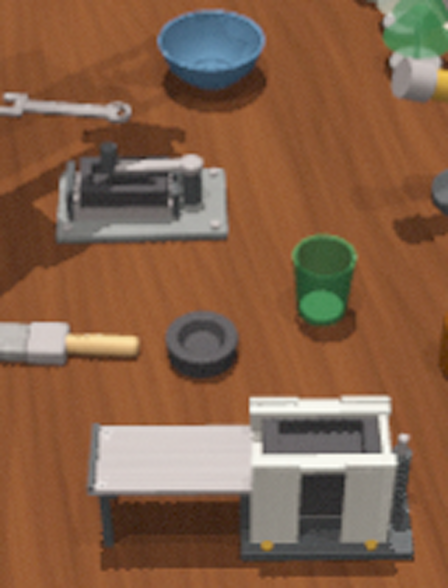

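View pics/t16f.png

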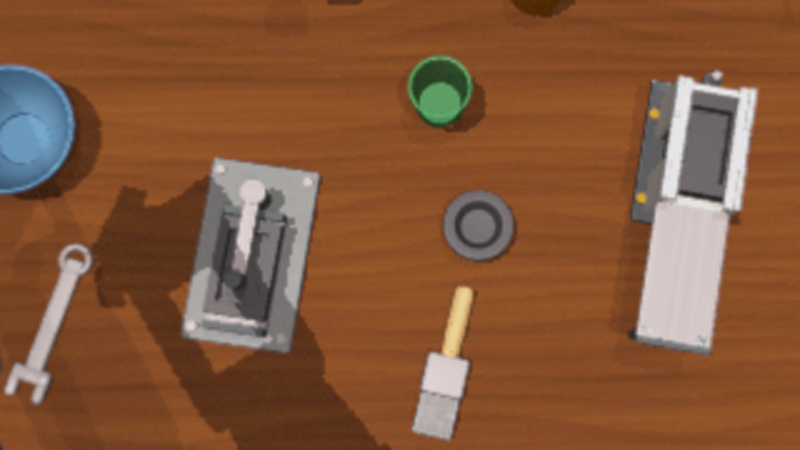

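View pics/t16.png

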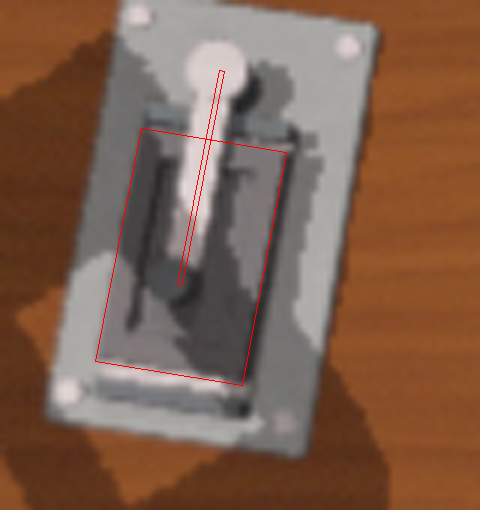

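Keeper measured at about 1.57 rad, the tray is on the bed inside its predicted outline, and the next tray has risen. Nothing else has moved, so I'll hand in.

```bash
python3 -c "
from bench import hand_in
print(hand_in())"
```

```text
the job is handed in; nothing more can be done
None
```

I handed the job in at about 24 s of the 62 s allowed; it gave no verdict.

I pinched the top tray's front wall, pulled it about 118 mm onto the shelf and let go there. I then picked it up again by its long sides, set it on the bed (about 6 N on contact) and pushed the keeper knob round to its stop with the fingers shut.

**Last checks:**
- **Tray on the bed:** it matches its expected outline in both views. Its centre is within about 2 mm lengthwise and a few mm across, and its top reads 52–53 mm, as expected lying flat.
- **Keeper:** at 1.575 rad in the top view, and it built up to about 19 N against the stop. The side view gave 1.605 rad, which is past the stop; I put that down to only a few pixels on the knob.
- **Next tray:** risen, with its recess floor at 94–96 mm where about 94 mm is expected. Trays c and d can't be seen, so I did not check them.
- **Bystanders:** the bowl, cup, mould, brush and wrench look unmoved in the final pictures; the jar and weight are outside or at the edge of the crops I viewed, so I did not check them at the end. The arm stands clear of everything.

**Disagreements between views:** automatic tray outlines partly merged with nearby surfaces. The side view gave too large a width, and the top view picked up part of the cheek. I relied on the clean edges and the overlays instead.

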